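# Slacken the edge sander's belt tensioner with the tommy bar and hold it

### The job

The edge sander needs a new belt, so its tensioner must be held slack. Take the wooden-handled tommy bar out of its block, put its steel end down through the eyelet at the tip of the sprung tensioner arm so that it comes out underneath, and with the bar swing the arm back well past its click; the click does not lock, so finish while still gripping the bar and holding the arm back there. Leave the wash bottle, paper cup and plaque where they are.

Things in the scene. Friction and masses are not known exactly. Their poses are not given: they have to be found in the camera images.
- sander: Bench edge sander without belt, fixed: grey base plate 190 x 250 x 12 mm (x, y, z) with a black drive drum (x -30, y -85, radius 28, top 85 mm high), a gear housing (x 25 to 85, y -115 to -15, top 67 mm) and the steel tensioner arm on a pivot post, reaching out over the front (-x) edge. Origin: centre of the plate's underside. Nothing on it is higher than 85 mm.
- tensioner (a joint): Arm angle about its upright pivot, rad: 0 at sprung rest; grows counter-clockwise seen from above (eyelet towards the sander's -y, the drum side); stop at 0.60. The spring pushes back at the eyelet with 6 N at 0, 9 N at 0.45; a sprung pawl at the tail adds 2 to 3 N from 0.22 to 0.30, then snaps over (the click), clear by 0.37; past 0.39 is well beyond. No latch: let go, it returns to 0.
- eye (a point): Centre of the top mouth of the eyelet, an upright steel ring at the arm's tip, 120 mm from the pivot: through hole 16 mm, outside 30 mm, 18 mm tall, top 61 mm and underside 43 mm above the table, nothing beneath. Moves with the arm; z up, -x points from pivot to eyelet. A black idler roller (radius 18, top 79 mm above the table) stands on the arm 75 mm back from the eyelet.
- pivot (a point): Point on the arm's upright pivot axis, at the height of the eyelet's top.
- bar: Tommy bar, 120 g or so, standing upright in its block: steel shaft 12 mm across and 50 mm long with a foot tapered to 6 mm over the last 8 mm, then a round wooden handle 24 mm across from 50 to 98 mm above the foot. Origin: centre of the foot's end; z along the bar towards the handle.
- holder: Pale wooden block 70 x 70 x 40 mm, fixed, with a blind hole 30 mm deep in the middle of its top in which the bar stands, so the bar's foot is 10 mm above the table. Origin: centre of its underside. The block stands to the robot's left or right of the sander.
- wash_bottle: Bystander: white plastic bottle 60 mm across, 150 mm tall with its nozzle, loose, on the other side of the sander from the block. Origin: centre of its underside.
- paper_cup: Bystander: white paper cup 72 mm across, 80 mm tall, loose, on the left. Origin: centre of its underside.
- plaque: Bystander: small wooden sign 100 x 150 x 18 mm lying flat, loose, on the right. Origin: centre of its underside.
Things that resemble listed ones, but are neither listed nor needed, are in the scene too. Of the things like the bar, leave any that is orange or yellow; of the rest the larger one is meant.

How it is judged:
By the outcome, as a careful person would: the job done as asked, in the order asked, and still so for the second after the job is handed in, while the arm keeps its last pose, push and grip.
It also fails if it takes over 45 s, if anything falls off the work surface, if the arm or the gripper's body presses on something with over 40 N, if the wrist force passes 120 N, or if a joint passes its speed limit or range.

### The arm

A 7-joint arm with a two-finger parallel gripper is mounted at the origin on the work surface. World frame = base frame: x ahead of the robot, y to its left, z up, the work surface at z = 0. Lengths are in m, angles in rad, forces in N, time in s.
With the tool pointing down it reaches from about 0.425 to 0.95 m from the base axis. Payload 4.7 kg.
Tool frame: the origin (TCP) lies at the very end of the fingers, on their centre line; the grasp point (between the pads) lies 19 mm behind it; z points along the fingers, y is the line along which they close (so a half turn about z gives the same grasp; the last joint's range is limited). The gripper opens to 87 mm and grips with 3 to 60 N. Pads are 19 mm wide; open, the fingers measure 117 mm over their backs; the gripper's body (75 mm by 190 mm) begins 51 mm behind the grasp point.
Start: joints at [-1.346, 0.469, -0.049, 1.532, 0.024, 1.141, -0.082], TCP at [0.169, 0.653, 0.223] pointing down, gripper open.
Joint ranges: [-2.59, 2.59], [-0.33, 1.99], [-1.39, 1.29], [0.1, 2.45], [-1.04, 4.18], [0.21, 1.99], [-2.66, 2.66]. Speed limits (rad/s): [2.57, 2.57, 3.14, 3.14, 3.14, 3.14, 3.14].

### API

Orientations are given as a unit quaternion [x, y, z, w].
In Python, from plant import env gives the robot as it stands.
- The arm moves only by the tool servo_tool, never from a script. Its argument "targets" is a list that holds one entry, the list of rows, each a list of 5 numbers: the finger opening in cm, from 0 to 8.7, then the shift along the tool's x, y, z in cm, then the turn about the tool's z in degrees. A call has exactly 10 rows; each row is the pose to reach, as a shift and turn from the pose commanded when the call began, along the tool's axes at that moment; what a row does not reach only later rows make up. A row lasts 1/12 s, in which the tool goes at most 41.7 mm and 7.16 degrees, less where a joint would pass 70% of its speed; a pose out of reach is approached as far as the arm can. A call with a gripper value outside its range is refused whole. The fingers move at their own pace and stop on an object; "grip_force" is the grip in N (left out, the last holds). Time passes only in rows, so rows that repeat a pose let the fingers close, or fill a call up. It gives the time, the measured TCP pose, the force, the opening and the grip force at its end, in the units of the state.
- env.observe(): the state, without advancing time (a new reading comes with each control period).
- env.capture(name): name is "scene" or "top" or "wrist"; returns a dict with "frame" (400x640x3 uint8, red, green, blue), "mtx" (3x3 intrinsics, pixels), "R" (3x3) and "t" (3): a world point X has camera coordinates R X + t; the wrist camera has in their place "tool_from_camera" (4x4, takes a point from camera to tool coordinates, whose origin is the TCP and whose axes are the flange's). Camera axes: x right, y down, z forward; pixel columns grow to the right and rows downward; lengths in m; the calibration is good to about 2 mm. A picture is of the moment at which its call begins: read the wrist's pose just before it. There is no depth.
- env.close_job(): hands the job in; it is judged then, once.
The state is a dict: "time_s": time; "joint_positions": joint angles; "joint_velocities": joint speeds; "joint_efforts": joint torques, N m; "ee_pos": TCP position; "tool_rot": TCP orientation; "wrist_force": force on the tool from outside, world axes, zero at the start; "wrist_torque": the same for the moment, N m; "grip_width": opening from 0.0 (shut) to 1.0 (fully open); "grasp_force": force on a finger pad.
Only numpy, scipy, OpenCV 4.12 (cv2) and the standard library are available. Lean on these libraries where they do the work, as an engineer would, in place of code of your own. Each camera call takes 0.05 s, during which the arm holds its last target. There are 200 camera calls.

## Working session

There is one attempt and no reset: what is moved stays moved. The work goes in short steps, Python scripts to look and compute and a tool call to move; the robot and the scene stay as the last step left them, time stands still between calls to the robot, and variables do not carry over. Pictures are saved under pics/ and viewed, at most 10 in all, crops included, and the job is handed in when it is done.

Besides the shell and the picture viewer there is one more tool, called after "Request:" in YAML: its name, and indented under it one key for each argument. servo_tool: Moves the arm, as the interface text tells. Its arguments: {"type":"object","properties":{"targets":{"type":"array","items":{"type":"array","items":{"type":"array","items":{"type":"number"}}}},"grip_force":{"type":"number"}},"required":["targets"]}

```bash
mkdir -p pics
python3 - <<'E'
from plant import env
import cv2,json,numpy as np
for n in("scene","top"):
    c=env.capture(n); cv2.imwrite(f"pics/{n}0.png",c["frame"][:,:,::-1])
    np.savez(f"{n}0.npz",**{k:np.array(v) for k,v in c.items()})
    print(n,np.round(c["mtx"],1).tolist(),np.round(c["R"],3).tolist(),np.round(c["t"],3).tolist())
s=env.observe();print(s["time_s"],s["ee_pos"],s["tool_rot"],s["grip_width"])
E
```

```text
scene [[445.9, 0.0, 323.0], [0.0, 445.9, 189.8], [0.0, 0.0, 1.0]] [[0.817, 0.577, 0.003], [0.413, -0.582, -0.701], [-0.402, 0.574, -0.714]] [-0.428, -0.157, 1.349]
top [[404.6, 0.0, 316.1], [0.0, 404.6, 200.6], [0.0, 0.0, 1.0]] [[0.016, -1.0, 0.009], [-0.999, -0.016, -0.044], [0.044, -0.008, -0.999]] [-0.008, 0.519, 1.086]
0.1 [0.1693129  0.65286419 0.22158619] [ 1.26519169e-01  9.91963760e-01 -8.90054123e-04 -7.91154696e-05] 0.9997964108862776
```

View pics/scene0.png

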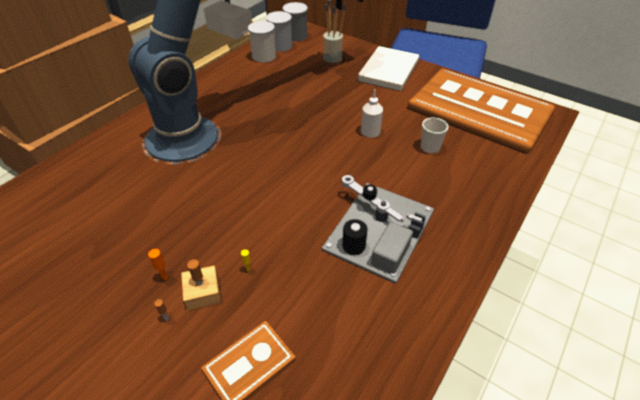

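View pics/top0.png

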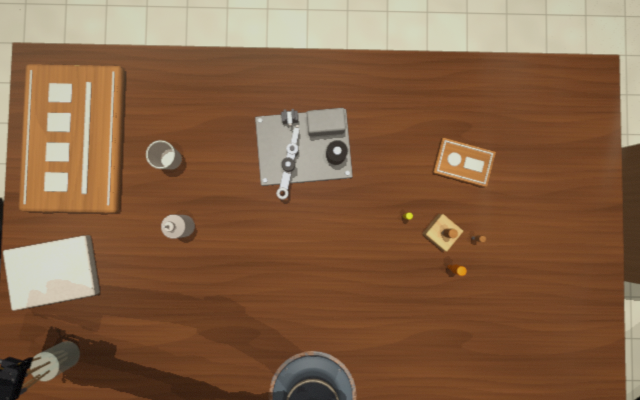

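Both views show four bar-like things. In the scene view they are orange at (157,262), brown in the pale block at (196,272), yellow at (246,260) and small brown at (161,309). The brown one in the block fits: it is not orange or yellow and is larger than the other brown one. I'll confirm it in an enlarged crop, with the sander next to it.

Run:
```python
import cv2,numpy as np
s=cv2.imread("pics/scene0.png");t=cv2.imread("pics/top0.png")
a=cv2.resize(s[235:335,140:260],None,fx=3,fy=3,interpolation=3)   #360x300
b=cv2.resize(t[200:280,395:495],None,fx=3.6,fy=3.6,interpolation=3) #360x288
c=cv2.resize(t[100:210,250:360],None,fx=4,fy=4,interpolation=3) #440x440
o=np.zeros((590,800,3),np.uint8)
o[:300,:360]=a;o[300:588,:360]=b;o[:440,360:]=c
cv2.imwrite("pics/crop1.png",o)
```

```text
(no output)
```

View pics/crop1.png

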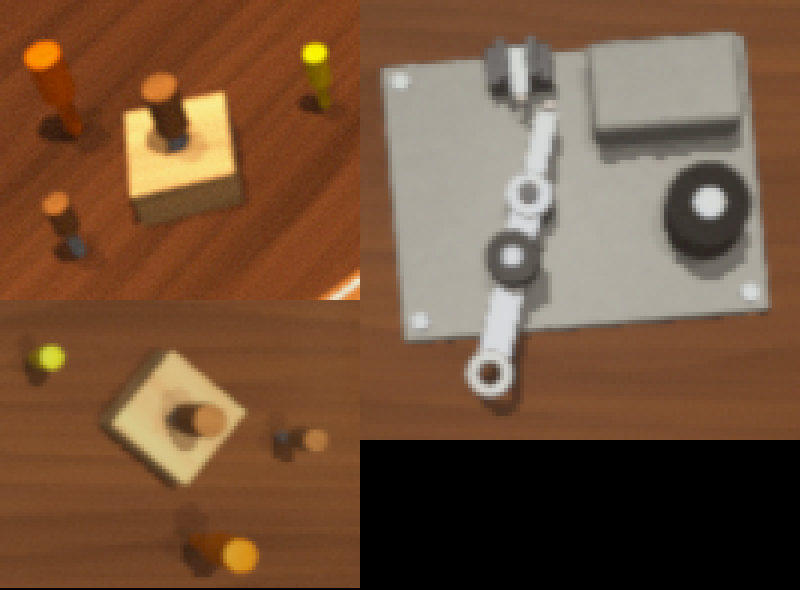

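The crop confirms it: the bar in the block is brown and clearly larger than the loose brown one. Its handle top is at about (452.8,232.8) in the top view and (193.3,264.3) in the scene view. In the top view the eye is at about (282.5,193) and the pivot at (292.3,148.8).

```bash
cat > h.py <<'E'
import numpy as np
from scipy.spatial.transform import Rotation as Ro
def ray(c,uv,z):
    d=c["R"].T@np.linalg.solve(c["mtx"],[*uv,1]); o=-c["R"].T@c["t"]
    return o+d*(z-o[2])/d[2]
def proj(c,X):
    p=c["mtx"]@(c["R"]@np.asarray(X)+c["t"]); return p[:2]/p[2]
def wristcam(c,ee,q):
    T=np.eye(4);T[:3,:3]=Ro.from_quat(q).as_matrix();T[:3,3]=ee
    C=np.linalg.inv(T@c["tool_from_camera"]); return dict(mtx=c["mtx"],R=C[:3,:3],t=C[:3,3])
E
python3 - <<'E'
from h import *
T=np.load("top0.npz");S=np.load("scene0.npz")
print("bar top",ray(T,(452.8,232.8),.108),ray(S,(193.3,264.3),.108))
# block top corners in the crop
for p in [(173,350),(246,411),(183,487),(110,428)]:
    print("blk",ray(T,(395+p[0]/3.6,200+(p[1]-300)/3.6),.04))
e=ray(T,(282.5,193),.061)
for z in(.061,.075):
  p=ray(T,(292.3,148.8),z);print("eye",e,"piv",p,np.linalg.norm((e-p)[:2]))
for n,p in dict(bl=(405,340),tl=(383,68),tr=(742,33),br=(768,308)).items():
    print(n,ray(T,(250+(p[0]-360)/4,100+p[1]/4),.012))
q=[1.26519169e-01,9.91963760e-01,-8.9e-4,-7.9e-5]
print(Ro.from_quat(q).as_matrix().round(3))
E
```

```text
bar top [ 0.44019609 -0.33855514  0.108     ] [ 0.44477689 -0.3408668   0.108     ]
blk [ 0.48763529 -0.3362891   0.04      ]
blk [ 0.44375538 -0.39005983  0.04      ]
blk [ 0.38756733 -0.34381093  0.04      ]
blk [ 0.42979059 -0.29012423  0.04      ]
eye [0.53478818 0.08740478 0.061     ] piv [0.65040419 0.06414834 0.061     ] 0.11793186074570301
eye [0.53478818 0.08740478 0.061     ] piv [0.64799484 0.06340407 0.075     ] 0.11572287296395055
bl [0.55860058 0.14909123 0.012     ]
tl [0.74454177 0.16811774 0.012     ]
tr [ 0.77313538 -0.07684829  0.012     ]
br [ 0.58444638 -0.09689066  0.012     ]
[[-0.968  0.251 -0.   ]
 [ 0.251  0.968 -0.002]
 [-0.    -0.002 -1.   ]]
```

Request:
servo_tool:
  targets:
    - [[6, -2.9, -2.6, -0.3, -1.5], [6, -5.8, -5.2, -0.6, -3], [6, -8.7, -7.8, -0.9, -4.5], [6, -11.6, -10.4, -1.2, -6], [6, -14.5, -13, -1.5, -7.5], [6, -17.4, -15.6, -1.8, -9], [6, -20.3, -18.2, -2.1, -10.5], [6, -23.2, -20.8, -2.4, -12], [6, -26.1, -23.4, -2.7, -13.5], [6, -29, -26, -3, -14.5]]
  grip_force: 30

```text
time_s: 0.93
ee_pos: [0.3854, 0.3269, 0.2525]
tool_rot: [-0.0, 1.0, -0.0, -0.0]
wrist_force: [0.7, 0.2, 0.9]
grip_width: 0.69
grasp_force: 0.0
```

Run:
```python
from h import *
from plant import env
s=env.observe();print(s["time_s"],s["ee_pos"],Ro.from_quat(s["tool_rot"]).as_matrix().round(3).tolist(),s["joint_positions"],s["grip_width"])
T=np.load("top0.npz");S=np.load("scene0.npz")
for z in(.08,.1,.12): print("orange",z,ray(T,(461.7,270.8),z),ray(S,(154.6,253),z))
```

```text
0.9333 [0.38539972 0.3269034  0.25249461] [[-1.0, -0.001, -0.0], [-0.001, 1.0, -0.0], [0.0, -0.0, -1.0]] [-0.83567592  0.16243667  0.05545826  1.89325824 -0.01026027  1.08650405
  0.79516563] 0.6896667997373669
orange 0.08 [ 0.34376932 -0.37094271  0.08      ] [ 0.33669788 -0.35789227  0.08      ]
orange 0.1 [ 0.34623285 -0.36355593  0.1       ] [ 0.35272431 -0.36461006  0.1       ]
orange 0.12 [ 0.34869638 -0.35616915  0.12      ] [ 0.36875073 -0.37132784  0.12      ]
```

Request:
servo_tool:
  targets:
    - [[6, -2.2, -3.3, 0, 0], [6, -4.4, -6.6, 0, 0], [6, -6.6, -9.9, 0, 0], [6, -8.8, -13.2, 0, 0], [6, -11, -16.5, 0, 0], [6, -11.5, -20.5, 0, 0], [6, -11.5, -24.5, 0, 0], [6, -11, -28.5, 0, 0], [6, -10.5, -32.5, 0, 0], [6, -10, -36.5, 0, 0]]

```text
time_s: 1.77
ee_pos: [0.4838, -0.0381, 0.2522]
tool_rot: [0.0, 1.0, 0.0, -0.0]
wrist_force: [0.9, -0.5, -0.1]
grip_width: 0.691
grasp_force: 0.0
```

Request:
servo_tool:
  targets:
    - [[6, 0.6, -4, 0, 0], [6, 1.2, -8, 0, 0], [6, 1.8, -12, 0, 0], [6, 2.4, -16, 0, 0], [6, 3, -20, 0, 0], [6, 3.6, -24, 0, 0], [6, 4.2, -28, 0, 0], [6, 4.6, -30, 1, 0], [6, 4.6, -30, 2, 0], [6, 4.6, -30, 2, 0]]

```text
time_s: 2.6
ee_pos: [0.4366, -0.336, 0.2301]
tool_rot: [0.002, 1.0, 0.001, -0.002]
wrist_force: [0.5, 1.2, 0.1]
grip_width: 0.689
grasp_force: 0.0
```

Run:
```python
from h import *
from plant import env
import cv2
s=env.observe();print(s["time_s"],s["ee_pos"],s["tool_rot"],s["joint_positions"])
c=env.capture("wrist");print(np.round(c["tool_from_camera"],3).tolist())
w=wristcam(c,s["ee_pos"],s["tool_rot"]);np.savez("w1.npz",**w)
cv2.imwrite("pics/w1.png",c["frame"][:,:,::-1]); print(proj(w,(.442,-.339,.108)),proj(w,(.442,-.339,.04)))
```

```text
2.6 [ 0.4365846  -0.33602905  0.23013251] [ 0.00185543  0.99999529  0.00121094 -0.00212168] [ 0.13305857  0.28200974  0.55255049  1.8437726  -0.16675753  1.06684237
  2.3166687 ]
[[0.0, -0.957, -0.29, 0.08], [1.0, 0.0, 0.001, 0.0], [-0.001, -0.29, 0.957, -0.163], [0.0, 0.0, 0.0, 1.0]]
[312.24492764 203.01694347] [312.7533035  187.03102102]
```

View pics/w1.png

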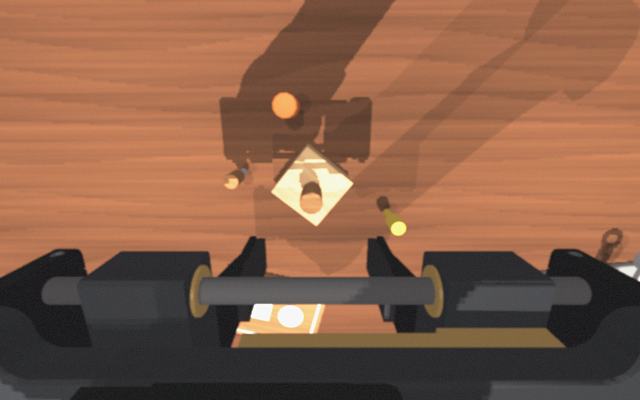

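The wrist view shows the handle top at about (311,202), against a predicted (312,203), with the block around it at (313,186). The estimate holds, so I'm descending.

Request:
servo_tool:
  targets:
    - [[6, -0.3, -0.2, 3, 0], [6, -0.5, -0.3, 6, 0], [6, -0.5, -0.3, 9, 0], [6, -0.5, -0.3, 11.5, 0], [6, -0.5, -0.3, 13.5, 0], [6, -0.5, -0.3, 15, 0], [6, -0.5, -0.3, 15.8, 0], [6, -0.5, -0.3, 16.2, 0], [6, -0.5, -0.3, 16.2, 0], [4, -0.5, -0.3, 16.2, 0]]

```text
time_s: 3.48
ee_pos: [0.4443, -0.3389, 0.0713]
tool_rot: [-0.0, 1.0, -0.0, 0.001]
wrist_force: [0.0, -0.2, 0.3]
grip_width: 0.663
grasp_force: 0.0
```

Request:
servo_tool:
  targets:
    - [[3, 0, 0, 0, 0], [2, 0, 0, 0, 0], [1.5, 0, 0, 0, 0], [1.5, 0, 0, 0, 0], [1.5, 0, 0, 0, 0], [1.5, 0, 0, 0, 0], [1.5, 0, 0, 0, 0], [1.5, 0, 0, 0, 0], [1.5, 0, 0, 0, 0], [1.5, 0, 0, 0, 0]]
  grip_force: 45

```text
time_s: 4.32
ee_pos: [0.4435, -0.34, 0.0707]
tool_rot: [0.001, 1.0, -0.001, 0.0]
wrist_force: [-0.5, -3.2, 1.1]
grip_width: 0.259
grasp_force: 44.7
```

Request:
servo_tool:
  targets:
    - [[1.5, 0, 0, -1, 0], [1.5, 0, 0, -2.5, 0], [1.5, 0, 0, -4.5, 0], [1.5, 0, 0, -7, 0], [1.5, 0, 0, -9.5, 0], [1.5, 0, 0, -12, 0], [1.5, -0.5, 2, -13, 0], [1.5, -1, 4.5, -13, 0], [1.5, -1.8, 8, -13, 0], [1.5, -2.6, 11.5, -13, 0]]
  grip_force: 50

```text
time_s: 5.15
ee_pos: [0.4687, -0.2223, 0.2007]
tool_rot: [0.001, 1.0, 0.001, -0.001]
wrist_force: [0.6, -0.6, -1.5]
grip_width: 0.264
grasp_force: 49.7
```

Request:
servo_tool:
  targets:
    - [[1.5, -0.8, 3.8, 0, 0], [1.5, -1.6, 7.6, 0, 0], [1.5, -2.4, 11.4, 0, 0], [1.5, -3.2, 15.2, 0, 0], [1.5, -4, 19, 0, 0], [1.5, -4.8, 22.8, 0, 0], [1.5, -5.6, 26, 0, 0], [1.5, -6.2, 29, 0, 0], [1.5, -6.5, 31, 1, 0], [1.5, -6.5, 31.2, 2, 0]]

```text
time_s: 5.98
ee_pos: [0.5342, 0.0944, 0.1803]
tool_rot: [-0.004, 1.0, 0.002, -0.0]
wrist_force: [-0.3, -0.7, -1.0]
grip_width: 0.26
grasp_force: 49.7
```

Request:
servo_tool:
  targets:
    - [[1.5, 0, 0, 1, 0], [1.5, 0, 0, 1.5, 0], [1.5, 0, 0, 2, 0], [1.5, 0, 0, 2, 0], [1.5, 0, 0, 2, 0], [1.5, 0, 0, 2, 0], [1.5, 0, 0, 2, 0], [1.5, 0, 0, 2, 0], [1.5, 0, 0, 2, 0], [1.5, 0, 0, 2, 0]]

```text
time_s: 6.82
ee_pos: [0.5348, 0.0879, 0.1607]
tool_rot: [0.0, 1.0, 0.0, 0.0]
wrist_force: [0.3, 0.5, -1.0]
grip_width: 0.263
grasp_force: 49.7
```

Run:
```python
from h import *
from plant import env
import cv2
s=env.observe();print(s["time_s"],s["ee_pos"],s["tool_rot"],s["joint_positions"],s["wrist_force"])
c=env.capture("wrist")
w=wristcam(c,s["ee_pos"],s["tool_rot"]);np.savez("w2.npz",**w)
f=s["ee_pos"]+np.array([0,0,-.0607]);print(f)
print("eye",proj(w,(.535,.087,.061)),"foot",proj(w,f))
im=[c["frame"][:,:,::-1]]
fs={}
for n in("scene","top"):
    k=env.capture(n);im.append(k["frame"][:,:,::-1]);np.savez(f"{n}2.npz",**{a:np.array(b) for a,b in k.items()});print(n,"eye",proj(k,(.535,.087,.061)),"foot",proj(k,f))
cv2.imwrite("pics/w2.png",im[0])
for i,n in((1,"scene2"),(2,"top2")): cv2.imwrite(f"{n}.png",im[i])
```

```text
6.8167 [0.53479178 0.08785484 0.16073548] [3.62822229e-04 9.99999911e-01 1.37277088e-04 1.64042882e-04] [-0.51184815  0.32516038  0.33668217  1.93471204 -0.13509294  0.90289133
  1.46241696] [ 0.33447887  0.46682404 -1.03175428]
[0.53479178 0.08785484 0.10003548]
eye [314.52241512 204.03557638] foot [315.40831487 218.19386713]
scene eye [346.13532819 178.6015134 ] foot [346.87953209 167.13840178]
top eye [282.65799405 192.92087787] foot [281.15691124 192.01364674]
```

View pics/w2.png

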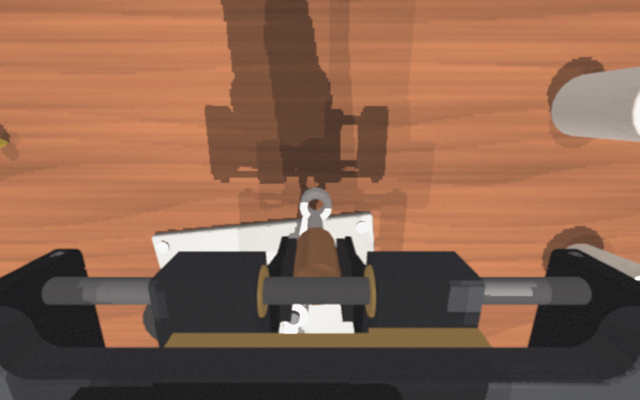

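The wrist view shows the eye ring at about (316,205), near the predicted (314.5,204). The bar's tip is just below it at about (316,220). I'll enlarge the wrist and scene crops to read these exactly.

Run:
```python
import cv2,numpy as np
a=cv2.resize(cv2.imread("pics/w2.png")[180:255,280:355],(400,400),interpolation=3)
b=cv2.resize(cv2.imread("scene2.png")[140:215,310:385],(400,400),interpolation=3)
for m in(a,b):
    for k in range(0,75,10):
        p=int(k*400/75);cv2.line(m,(p,0),(p,6),(0,255,0),1);cv2.line(m,(0,p),(6,p),(0,255,0),1)
cv2.imwrite("pics/crop2.png",np.hstack([a,b]))
```

```text
(no output)
```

View pics/crop2.png

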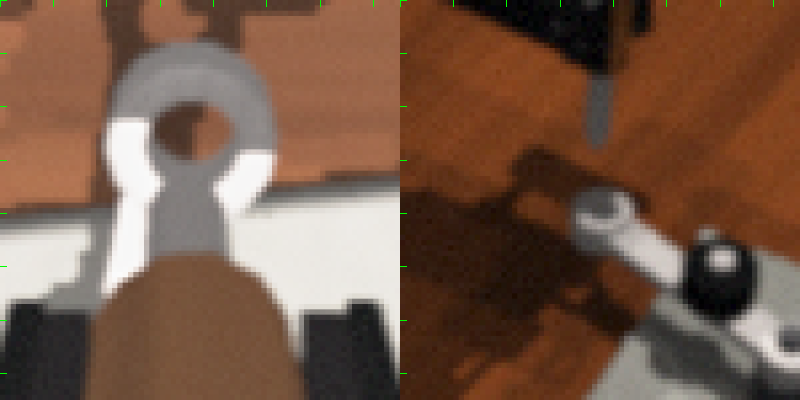

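The bar hangs where expected: its foot is at (346.9,167.7) in the scene view, against a predicted (346.9,167.1). The ring mouth in the wrist view is at about (315.6,207), which puts the eye 2–3 mm further in +x. The tapered foot leaves 5 mm of slack, so I'll shift +2 mm and go about 9 mm into the hole while watching the force.

Request:
servo_tool:
  targets:
    - [[1.5, -0.2, 0, 0.5, 0], [1.5, -0.2, 0, 1.2, 0], [1.5, -0.2, 0, 2, 0], [1.5, -0.2, 0, 2.7, 0], [1.5, -0.2, 0, 3.3, 0], [1.5, -0.2, 0, 3.7, 0], [1.5, -0.2, 0, 4.1, 0], [1.5, -0.2, 0, 4.5, 0], [1.5, -0.2, 0, 4.8, 0], [1.5, -0.2, 0, 4.8, 0]]

```text
time_s: 7.8
ee_pos: [0.537, 0.0879, 0.1121]
tool_rot: [0.0, 1.0, 0.0, 0.0]
wrist_force: [-0.1, 0.4, -1.9]
grip_width: 0.268
grasp_force: 49.7
```

Run:
```python
from h import *
from plant import env
import cv2
s=env.observe();print(s["time_s"],s["ee_pos"],s["wrist_force"],s["wrist_torque"])
a=env.capture("wrist")["frame"][180:255,280:355,::-1]
b=env.capture("scene")["frame"][140:215,310:385,::-1]
a=cv2.convertScaleAbs(cv2.resize(a,(400,400),interpolation=3),alpha=1.3)
b=cv2.convertScaleAbs(cv2.resize(b,(400,400),interpolation=3),alpha=1.5)
cv2.imwrite("pics/crop3.png",np.hstack([a,b]))
```

```text
7.8 [0.53696053 0.08792522 0.11212033] [-0.05189079  0.4334013  -1.91831589] [ 0.10313923 -0.23310422 -0.00031033]
```

View pics/crop3.png

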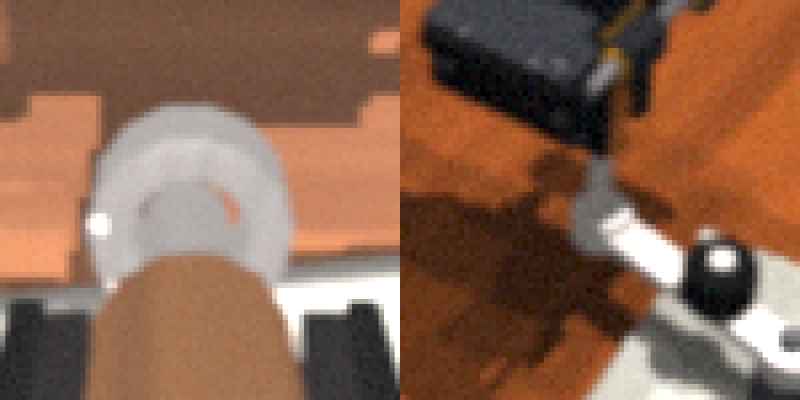

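The foot is inside the ring: in the wrist crop the shaft at (185,215) is surrounded by the hole edge, and the vertical force is only the bar's weight. Now to full depth, about 25 mm out underneath.

Request:
servo_tool:
  targets:
    - [[1.5, 0, 0.05, 0.4, 0], [1.5, 0, 0.05, 0.9, 0], [1.5, 0, 0.05, 1.4, 0], [1.5, 0, 0.05, 1.8, 0], [1.5, 0, 0.05, 2.2, 0], [1.5, 0, 0.05, 2.6, 0], [1.5, 0, 0.05, 3, 0], [1.5, 0, 0.05, 3.2, 0], [1.5, 0, 0.05, 3.2, 0], [1.5, 0, 0.05, 3.2, 0]]
  grip_force: 60

```text
time_s: 8.73
ee_pos: [0.537, 0.0882, 0.0803]
tool_rot: [0.0, 1.0, -0.0, 0.0]
wrist_force: [2.9, -0.9, -3.3]
grip_width: 0.259
grasp_force: 59.7
```

Run:
```python
from h import *
from plant import env
s=env.observe();print(s["time_s"],s["ee_pos"],s["wrist_force"],s["wrist_torque"],s["joint_positions"])
# arc from eye about pivot (arm length .12), relative to the start
e=np.array([.538,.088]);p=np.array([.652,.064])
for p in(p,p+[.003,0]):
  r=(e-p)/np.linalg.norm(e-p)*.12
  for th in(.1,.2,.3,.4,.48,.52):
    d=Ro.from_euler('z',th).apply([*r,0])[:2]-r; print(th,(d*100).round(2))
```

```text
8.7333 [0.53700988 0.08821016 0.08031044] [ 2.88824272 -0.88583437 -3.34559726] [-0.08640073 -0.84143227 -0.00515585] [-0.47830909  0.43891745  0.3038606   1.99441775 -0.19047677  0.73450729
  1.51032707]
0.1 [-0.19 -1.18]
0.2 [-0.26 -2.38]
0.3 [-0.21 -3.58]
0.4 [-0.04 -4.77]
0.48 [ 0.19 -5.7 ]
0.52 [ 0.32 -6.16]
0.1 [-0.18 -1.19]
0.2 [-0.24 -2.38]
0.3 [-0.19 -3.58]
0.4 [-0.01 -4.77]
0.48 [ 0.21 -5.7 ]
0.52 [ 0.36 -6.16]
```

Request:
servo_tool:
  targets:
    - [[1.5, -0.08, -0.2, 0, 0], [1.5, 0, -0.6, 0, 0], [1.5, 0.03, -0.9, 0, 0], [1.5, 0.06, -1.2, 0, 0], [1.5, 0.09, -1.5, 0, 0], [1.5, 0.12, -1.8, 0, 0], [1.5, 0.14, -2.1, 0, 0], [1.5, 0.15, -2.4, 0, 0], [1.5, 0.16, -2.6, 0, 0], [1.5, 0.16, -2.6, 0, 0]]
  grip_force: 60

```text
time_s: 9.57
ee_pos: [0.5359, 0.0654, 0.0807]
tool_rot: [-0.0, 1.0, 0.002, 0.001]
wrist_force: [4.7, 7.5, -4.0]
grip_width: 0.267
grasp_force: 59.8
```

Run:
```python
from h import *
from plant import env
import cv2
s=env.observe();print(s["time_s"],s["ee_pos"],s["wrist_force"],s["wrist_torque"])
for n in("scene","top","wrist"):
    cv2.imwrite(n+"3.png",env.capture(n)["frame"][:,:,::-1])
```

```text
9.5667 [0.53589733 0.06542512 0.08074113] [ 4.68392452  7.46024923 -3.97189514] [ 1.96384027 -1.01835282 -0.04886305]
```

Request:
servo_tool:
  targets:
    - [[1.5, -0.1, -0.3, 0, 0], [1.5, -0.15, -0.7, 0, 0], [1.5, -0.2, -1.1, 0, 0], [1.5, -0.25, -1.5, 0, 0], [1.5, -0.3, -1.9, 0, 0], [1.5, -0.38, -2.3, 0, 0], [1.5, -0.46, -2.7, 0, 0], [1.5, -0.52, -3.1, 0, 0], [1.5, -0.58, -3.4, 0, 0], [1.5, -0.6, -3.4, 0, 0]]

```text
time_s: 10.55
ee_pos: [0.5415, 0.0331, 0.0808]
tool_rot: [-0.001, 1.0, 0.003, 0.001]
wrist_force: [3.0, 9.5, -1.7]
grip_width: 0.265
grasp_force: 59.8
```

Run:
```python
from h import *
from plant import env
import cv2
s=env.observe();print(s["time_s"],s["ee_pos"],s["wrist_force"],s["wrist_torque"],s["grip_width"])
k=env.capture("scene");S=k["frame"][:,:,::-1];t=env.capture("top");T=t["frame"][:,:,::-1]
np.savez("top4.npz",**{a:np.array(b) for a,b in t.items()})
a=cv2.resize(S[130:230,310:410],(400,400),interpolation=3)
b=cv2.resize(T[100:200,260:360],(400,400),interpolation=3)
cv2.imwrite("pics/crop4.png",np.hstack([a,b]))
for th in(0,.3,.4,.48,.55):
    r=Ro.from_euler('z',th).apply([-.1175,.024,0])
    print(th,(proj(k,np.array([.653,.064,.061])+r*.625+[0,0,.018])-[310,130])*4)
```

```text
10.55 [0.54154931 0.03314795 0.08077379] [ 3.00190439  9.54273869 -1.73661561] [ 2.70132771 -0.6294169   0.020566  ] 0.265252166469498
0 [198.89750928 209.85033198]
0.3 [177.9633411  229.97947036]
0.4 [172.98640378 237.7554814 ]
0.48 [169.79948743 244.28699978]
0.55 [167.61379587 250.19735115]
```

View pics/crop4.png

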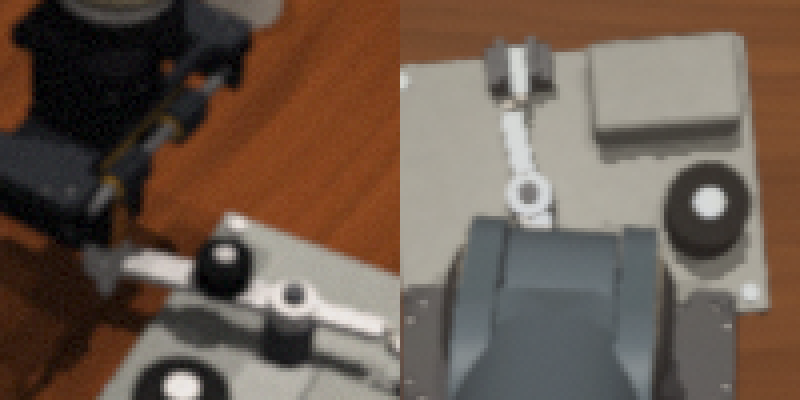

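The arm has swung to about 0.41 rad: in the top crop the tail tip is at (513,105) against the pivot at (529,192), and the bar is still in the eyelet in the scene crop at (100,265). That is close to the 0.39 limit, so I'll push 8 mm further, towards 0.48.

Request:
servo_tool:
  targets:
    - [[1.5, -0.1, -0.2, 0, 0], [1.5, -0.15, -0.4, 0, 0], [1.5, -0.2, -0.6, 0, 0], [1.5, -0.25, -0.7, 0, 0], [1.5, -0.3, -0.8, 0, 0], [1.5, -0.35, -0.8, 0, 0], [1.5, -0.35, -0.8, 0, 0], [1.5, -0.35, -0.8, 0, 0], [1.5, -0.35, -0.8, 0, 0], [1.5, -0.35, -0.8, 0, 0]]

```text
time_s: 11.48
ee_pos: [0.5439, 0.0262, 0.0807]
tool_rot: [-0.001, 1.0, 0.004, -0.001]
wrist_force: [0.4, 10.3, 0.2]
grip_width: 0.262
grasp_force: 59.8
```

Run:
```python
from h import *
from plant import env
import cv2
s=env.observe();print(s["time_s"],s["ee_pos"],s["wrist_force"],s["wrist_torque"],s["grip_width"])
k=env.capture("scene");S=k["frame"][:,:,::-1];t=env.capture("top");T=t["frame"][:,:,::-1]
a=cv2.resize(S[155:225,320:390],(400,400),interpolation=3)
b=cv2.resize(T[105:165,270:330],(400,400),interpolation=3)
cv2.imwrite("pics/crop5.png",np.hstack([a,b]))
for th in(0,.3,.4,.48,.55):
    r=Ro.from_euler('z',th).apply([-.1175,.024,0])
    P=np.array([.653,.064,0])
    print(th,"roller",((proj(k,P+r*.375+[0,0,.079])-[320,155])*400/70).round(),"eye",((proj(k,P+r+[0,0,.061])-[320,155])*400/70).round(),"tip",((proj(k,P+r+[0,0,.02])-[320,155])*400/70).round())
```

```text
11.4833 [0.54394853 0.02617988 0.08071313] [ 0.43340661 10.26860716  0.23395643] [ 2.77064172 -0.18734401  0.01195489] 0.2615827870016982
0 roller [278. 193.] eye [152. 134.] tip [148. 198.]
0.3 roller [260. 211.] eye [104. 178.] tip [101. 243.]
0.4 roller [256. 217.] eye [ 92. 196.] tip [ 90. 260.]
0.48 roller [253. 223.] eye [ 84. 210.] tip [ 82. 275.]
0.55 roller [252. 228.] eye [ 79. 224.] tip [ 77. 288.]
```

View pics/crop5.png

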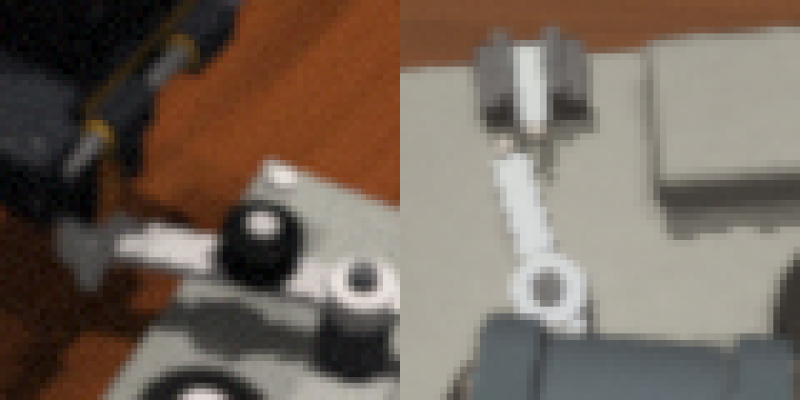

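The arm is at about 0.49 rad: the tail strip in the top crop runs (510,160) to (537,250), and the roller top at (262,226) in the scene crop agrees. The bar's tip shows below the ring at (88,285), and force and grip are steady. Handing in.

```bash
python3 -c "
from plant import env
print(env.close_job())"
```

```text
the job is handed in; nothing more can be done
None
```

I handed the job in with the tommy bar through the eyelet and still gripped at 60 N, holding the tensioner arm at about 0.49 rad, past its click and beyond the 0.39 mark; the wash bottle, paper cup and plaque were not touched, and no verdict came back.

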